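# Start the thread of a specimen canister's lid and close it

### The arm

A 6-joint arm with a two-finger parallel gripper is mounted at the origin on the work surface. World frame = base frame: x ahead of the robot, y to its left, z up, the work surface at z = 0. Lengths are in mm, angles in rad, forces in N, time in s.
With the tool pointing down it reaches from about 300 to 775 mm from the base axis. Payload 14.6 kg.
Tool frame: the origin (TCP) lies between the finger pads; the fingertips stand 19 mm ahead of it and the grasp point (between the pads) is the TCP; x points along the fingers, y is the direction in which the jaws open and shut, and the axes are right-handed (so a half turn about x gives the same grasp; the last joint's range is limited). The gripper opens to 94 mm and grips with 3 to 60 N. Pads are 16 mm wide; open, the fingers measure 119 mm over their backs; the gripper's body (75 mm by 177 mm) begins 78 mm behind the grasp point.
Start: joints at [-1.261, 0.3, 1.521, -0, 1.321, -0.067], TCP at [202.363, -511.408, 224.446] pointing down, gripper open.
Joint ranges: [-3.03, 3.03], [-0.79, 2.21], [0.23, 2.52], [-1.04, 4.18], [0, 3.07], [-2.55, 2.55]. Speed limits (rad/s): [2.22, 2.22, 2.57, 3.14, 3.14, 3.14].

### API

Orientations are given as [roll, pitch, yaw] about the fixed x, y, z axes, in that order (R = Rz(yaw) Ry(pitch) Rx(roll)).
In Python, from cell import manip gives the robot as it stands.
- The arm moves only by the tool jog_arm, never from a script. Its argument "series" is one flat list of numbers, 7 for each row, row after row: the turn, a rotation vector about the world's x, y, z in rad, then the shift along the world's x, y, z in m, then the opening, from -1 (shut) to 1 (fully open). A call has 1 to 20 rows; each row is the pose to reach, as a shift and turn from the pose commanded when the call began; what a row does not reach only later rows make up. A row lasts 1/8 s, in which the tool goes at most 62.5 mm and 10.7 degrees, less where a joint would pass 70% of its speed; a pose out of reach is approached as far as the arm can. A call with a gripper value outside its range is refused whole. The fingers move at their own pace and stop on an object; "squeeze" is the grip in N (left out, the last holds). Time passes only in rows, so rows that repeat a pose let the fingers close. It gives the time, the measured TCP pose, the force and the opening at its end, in the units of the state.
- manip.read_state(): the state, without advancing time (a new reading comes with each control period).
- manip.camera(name): name is "scene" or "top"; returns a dict with "color" (480x640x3 uint8, blue, green, red), "range_z" (480x640 float32, mm along the optical axis (not along the pixel's ray), 0 where there is no reading), "fx", "fy", "cx", "cy" (pixels), "D" ([k1, k2, p1, p2, k3] as OpenCV has them; the pictures are not rectified), "pose" (4x4, takes a point from camera to world coordinates). Camera axes: x right, y down, z forward; pixel columns grow to the right and rows downward; lengths in mm; the calibration is good to about 2 mm. A picture is of the moment at which its call begins.
- manip.sign_off(): hands the job in, once; it reports no verdict.
The state is a dict: "clock": time; "joints": joint angles; "qd": joint speeds; "effort": joint torques, N m; "eef_pos": TCP position; "eef_rot": TCP orientation; "wrist_force": force on the tool from outside, world axes, zero at the start; "moment": the same for the moment, N m; "finger_gap": finger opening in mm.
Only numpy, scipy, OpenCV 4.12 (cv2) and the standard library are available. Lean on these libraries where they do the work, as an engineer would, in place of code of your own. Each camera call takes 0.05 s, during which the arm holds its last target.

### The job

Close the steel specimen canister with its bar-handled screw lid: set the lid level on the neck with its bar along the long side of the canister's foot plate, so that it rests on top of the thread, then turn it backward (counter-clockwise seen from above) until it drops into the thread. Then turn it forward (clockwise) until it is fully home against its stop, with the bar along the foot plate again, and let go. Leave the petri dish, the dropper bottle and the slide box where they are.

Things in the scene. Friction and masses are not known exactly. Their poses are not given: they have to be found in the camera images.
- canister: Fixed steel canister bolted to the bench. Dark foot plate 140 (its x, the long side) x 80 x 10 mm; round body 80 mm across up to 68 mm; above it an open neck 48 mm across (57 mm over its thread), mouth at 108 mm. Origin: centre of the foot plate's underside, on the neck's axis; z up. Plate and thread are the same after half a turn.
- lid: Loose aluminium screw lid, about 160 g, 68 mm across, skirt and top 26.5 mm high, standing bar up on the bench. On top a bar handle 50 mm long (lid's x) and 12 mm wide (y), rising from 26.5 to 55.5 mm. Origin: centre of the skirt's underside; z up through the bar. Skirt bore 60 mm, 22.5 mm deep. The same after half a turn.
- lug (a point): Underside of one of the lid's two inner lugs, one beneath each end of the bar, 1.5 mm above the skirt's edge; each spans 36 deg, 3.5 mm thick, 1.3 mm clear of the neck. Resting on the thread with the bar along the foot plate, the lid's origin is about 95.5 mm above the canister's; turned backward it climbs 0.07 mm per degree.
- bar_end (a point): Top of the bar at one end, on the lid's x axis, 25 mm from its centre, 55.5 mm above its underside. Fingers that straddle the bar with a few mm of play can turn the lid: its weight then makes it drop and sink by itself.
- neck_top (a point): Centre of the neck's mouth, 108 mm above the canister's origin.
- thread_start (a point): Lead end of one of the two thread rails (3 mm thick), at azimuth 45 deg from the canister's +x towards +y, top at 100 mm. The rail runs clockwise from here, sinking 0.07 mm per degree, to azimuth -77 deg, where an upright rib stops a lug: a lid turned forward on top of the rails jams there, bar at -59 deg.
- thread_gap (a point): Gap before the lead end, azimuth 45 to 97 deg, with a lower rail 8 mm beneath. The lid drops 8 mm here when its bar is 63 deg counter-clockwise from the foot plate's long side (rib stops it at 79). Turned forward it then sinks 0.07 mm per degree to a home stop with the bar along the plate, origin about 87.5 mm above the canister's.
- petri_dish: Bystander: closed clear petri dish, 93 mm across, 17 mm high; origin under its centre. It and the lid may have changed places.
- dropper_bottle: Bystander: amber bottle 44 mm across, 100 mm high; origin under its centre.
- slide_box: Bystander: grey slide box 85 x 100 x 34 mm; origin under its centre.
Mind the look-alikes: they are no part of the job. There is more than one size of the lid; the job needs the middle-sized.

How it is judged (in metres and radians):
On the way, in this order (a step that is already met when the one before it is completed fails the run):
1. the lid rests level on top of the thread, its bar within 20 degrees of the foot plate's long side (horizontal distance between lid and canister below 0.005 m and angle between lid's own z axis and vertical below 0.12 rad and z of lid in the frame of canister between 0.0933 and 0.098 m and angle between the x axis of lid and the x axis of canister, either way round below 0.35 rad and contact force between lid and canister above 0.1 N), for 0.2 s.
2. turned backward, the lid has dropped into the thread: bar 50 to 85 degrees counter-clockwise of the foot plate's long side, underside less than 94.5 mm above the canister's base (horizontal distance between lid and canister below 0.005 m and angle between lid's own z axis and vertical below 0.12 rad and z of lid in the frame of canister between 0.0885 and 0.0945 m and ((x of bar_end in the frame of canister above 0.001 m and y of bar_end in the frame of canister above 0.019 m) or (x of bar_end in the frame of canister below -0.001 m and y of bar_end in the frame of canister below -0.019 m))), for 0.1 s.
At the end, for the whole second after the job is handed in: The lid is screwed home on the canister and released: bar within 0.2 rad of the foot plate's long side, underside 83.5 to 89 mm above the canister's base, within 5 mm of the neck's axis, tilted under 0.1 rad, at rest (horizontal distance between lid and canister below 0.005 m and angle between lid's own z axis and vertical below 0.1 rad and z of lid in the frame of canister between 0.0835 and 0.089 m and angle between the x axis of lid and the x axis of canister, either way round below 0.2 rad and linear speed of lid below 0.01 m/s); the robot touches nothing.
It fails at once if the petri dish is moved more than 30 mm (distance of petri_dish from where it was at the start of the episode above 0.03 m).
It fails at once if the dropper bottle is moved more than 30 mm (distance of dropper_bottle from where it was at the start of the episode above 0.03 m).
It fails at once if the slide box is moved more than 30 mm (distance of slide_box from where it was at the start of the episode above 0.03 m).
It also fails if it takes over 48 s, if anything falls off the work surface, if the arm or the gripper's body presses on something with over 40 N, if the wrist force passes 120 N, or if a joint passes its speed limit or range.

## Working session

There is one attempt and no reset: what is moved stays moved. The work goes in short steps, Python scripts to look and compute and a tool call to move; the robot and the scene stay as the last step left them, time stands still between calls to the robot, and variables do not carry over. Pictures are saved under pics/ and viewed, and the job is handed in when it is done.

Besides the shell and the picture viewer there is one more tool, called after ">>>" as name(argument=value, ...) on one line, values as JSON. jog_arm: Moves the arm, as the interface text tells. Its arguments: {"type":"object","properties":{"series":{"type":"array","items":{"type":"number"}},"squeeze":{"type":"number"}},"required":["series"]}

```bash
mkdir -p pics
python3 - <<'E'
from cell import manip
import cv2,numpy as np,pickle
s=manip.read_state(); print(s)
for n in("scene","top"):
    c=manip.camera(n); pickle.dump(c,open(n+"0.pkl","wb")); cv2.imwrite(f"pics/{n}0.png",c["color"])
    print(n,c["fx"],c["fy"],c["cx"],c["cy"],c["D"]); print(np.round(c["pose"],3))
E
```

```text
{'clock': 0.0, 'joints': array([-1.26063110e+00,  3.00448083e-01,  1.52159529e+00, -2.66661718e-05,
        1.32068128e+00, -6.66034151e-02]), 'qd': array([ 0.00018632,  0.00080744, -0.00017085,  0.0010305 ,  0.00076944,
        0.00098602]), 'effort': array([ 2.01202478e-03, -5.31806266e+01, -3.52735126e+01,  7.08792591e-02,
        2.45158287e-02, -9.54042025e-05]), 'eef_pos': array([ 202.26995821, -511.19464519,  223.89293069]), 'eef_rot': array([-1.61458645,  1.56966404,  1.90378146]), 'wrist_force': array([ 0.05295651, -0.20934804, -0.7214015 ]), 'moment': array([-0.04086416, -0.00591467, -0.02143728]), 'finger_gap': 94.30891732091897}
scene 534.5483498732958 534.5483498732958 329.3500828679585 232.81366118946903 [-0.15193967  0.          0.          0.          0.        ]
[[ 6.160000e-01  4.500000e-01 -6.470000e-01  1.228742e+03]
 [ 7.880000e-01 -3.560000e-01  5.030000e-01 -4.348240e+02]
 [-4.000000e-03 -8.190000e-01 -5.740000e-01  6.874640e+02]
 [ 0.000000e+00  0.000000e+00  0.000000e+00  1.000000e+00]]
top 541.7062046640895 541.7062046640895 323.4613808947594 240.31496152583424 [-0.08262819  0.          0.          0.          0.        ]
[[-1.260000e-01 -9.630000e-01  2.380000e-01  3.531750e+02]
 [-9.920000e-01  1.230000e-01 -2.600000e-02  1.068100e+02]
 [-4.000000e-03 -2.390000e-01 -9.710000e-01  1.052462e+03]
 [ 0.000000e+00  0.000000e+00  0.000000e+00  1.000000e+00]]
```

View pics/top0.png

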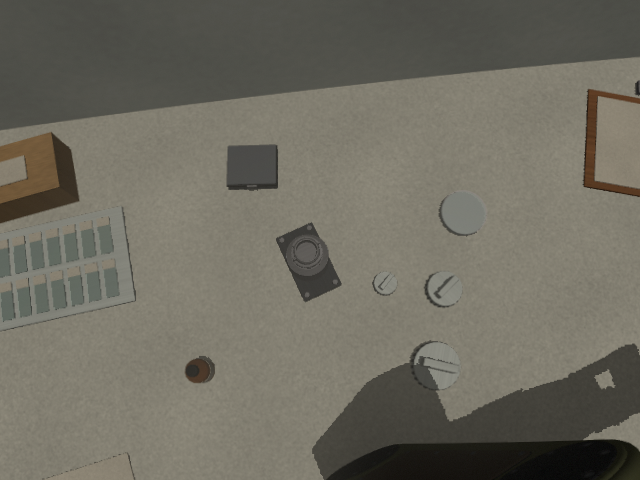

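View pics/scene0.png

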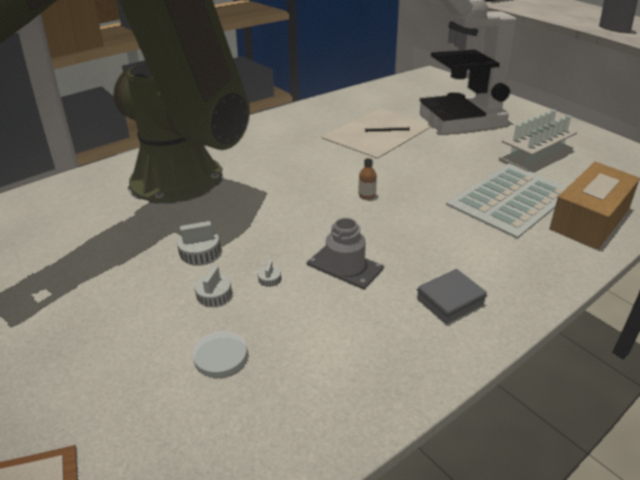

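Top view candidates for the lid are small (385,284), middle (444,289) and large (436,366). The petri dish is at (463,213) and the canister at (308,260). I'll measure diameters and poses from the depth images.

```bash
cat > h.py <<'E'
import cv2,numpy as np,pickle
def cloud(c):
    v,u=np.mgrid[0:480,0:640]
    K=np.array([[c["fx"],0,c["cx"]],[0,c["fy"],c["cy"]],[0,0,1.]])
    p=cv2.undistortPoints(np.stack([u.ravel(),v.ravel()],1).astype(float)[:,None],K,np.array(c["D"],float))[:,0]
    z=c["range_z"].ravel().astype(float)
    P=np.c_[p*z[:,None],z]; T=c["pose"]
    W=P@T[:3,:3].T+T[:3,3]; W[z<=0]=np.nan
    return W.reshape(480,640,3)
def rays(c,uv,zp):
    K=np.array([[c["fx"],0,c["cx"]],[0,c["fy"],c["cy"]],[0,0,1.]])
    p=cv2.undistortPoints(np.asarray(uv,float)[:,None],K,np.array(c["D"],float))[:,0]
    T=c["pose"]; d=np.c_[p,np.ones(len(p))]@T[:3,:3].T; o=T[:3,3]
    return (o+d*((zp-o[2])/d[:,2])[:,None])
def rect(P):
    r=cv2.minAreaRect(P[:,:2].astype(np.float32)); b=cv2.boxPoints(r)
    e=[b[1]-b[0],b[2]-b[1]]; e=sorted(e,key=lambda x:-np.hypot(*x))
    return np.round(r[0],1),np.round([np.hypot(*x) for x in e],1),round(float(np.degrees(np.arctan2(e[0][1],e[0][0]))%180),1)
E
python3 - <<'E'
from h import *
for n in("top","scene"):
    c=pickle.load(open(n+"0.pkl","rb")); W=cloud(c); pickle.dump(W,open(n+"W.pkl","wb"))
    Z=W[...,2]; print(n,"bench z",np.nanmedian(Z[np.abs(Z)<15]))
    m=((Z>6)&(Z<150)&(W[...,0]>200)&(W[...,0]<800)&(np.abs(W[...,1])<450)).astype(np.uint8)
    k,l,st,ce=cv2.connectedComponentsWithStats(m)
    for i in range(1,k):
        if st[i,4]<150: continue
        P=W[l==i]; print(st[i],"zmax",np.round(np.percentile(P[:,2],[50,99]),1),rect(P))
E
```

```text
top bench z 0.5998642888923769
[ 226  151   52   38 1754] zmax [33.9 38.5] (array([766.2, 205.2]), array([106.3,  70.4], dtype=float32), 88.3)
[ 440  190   47   46 1691] zmax [17.  21.7] (array([ 629.4, -206.8]), array([93.4, 93.4], dtype=float32), 78.9)
[ 276  223   66   79 2859] zmax [ 60.5 109.1] (array([570.8, 114.2]), array([140.8,  80.2], dtype=float32), 17.7)
[ 426  271   37   36 1011] zmax [27.  58.1] (array([ 481.3, -139.2]), array([66.9, 66.8], dtype=float32), 93.5)
[373 272  24  24 445] zmax [18.1 39.9] (array([507.4, -28.9]), array([44.7, 44. ], dtype=float32), 124.8)
[ 410  341   51   49 1914] zmax [34.8 74.2] (array([340.3, -97.5]), array([89.4, 89.1], dtype=float32), 3.4)
[184 359  31  25 595] zmax [ 69.  102.9] (array([385.5, 336.6]), array([44.9, 42. ], dtype=float32), 89.7)
scene bench z 1.0447475992672821
[358 159  19  40 586] zmax [ 52.1 101.4] (array([392.1, 333.9]), array([44.5, 36.2], dtype=float32), 51.6)
[ 307  217   78   71 2798] zmax [ 46.1 109.1] (array([571.5, 115.7]), array([142.9,  85.1], dtype=float32), 19.7)
[ 177  221   44   43 1463] zmax [35.9 74.6] (array([349.9, -99.5]), array([90. , 73.4], dtype=float32), 71.3)
[258 260  23  26 393] zmax [18.6 40.1] (array([509.5, -27.6]), array([46. , 44.1], dtype=float32), 146.7)
[ 194  265   38   41 1035] zmax [27.3 57.6] (array([ 484.7, -139.8]), array([71.5, 66. ], dtype=float32), 63.5)
[ 416  269   61   49 1455] zmax [33.8 37.1] (array([769.7, 205.4]), array([103.3,  70.3], dtype=float32), 84.5)
[ 192  331   56   45 1967] zmax [16.9 20. ] (array([ 630.1, -205.6]), array([93.4, 93. ], dtype=float32), 177.2)
```

Run:
```python
from h import *
for n,b1,b2 in(("top",(426,271,37,36),(276,223,66,79)),("scene",(194,265,38,41),(307,217,78,71))):
    c=pickle.load(open(n+"0.pkl","rb")); W=pickle.load(open(n+"W.pkl","rb"))
    def sub(b): return W[b[1]-3:b[1]+b[3]+3,b[0]-3:b[0]+b[2]+3].reshape(-1,3)
    P=sub(b1); bar=P[(P[:,2]>52)&(P[:,2]<60)]; print(n,"bar",len(bar),rect(bar),"zmed",np.median(bar[:,2]), bar.mean(0))
    disc=P[(P[:,2]>22)&(P[:,2]<31)]; print("disc",rect(disc),cv2.minEnclosingCircle(disc[:,:2].astype(np.float32)))
    Q=sub(b2); nk=Q[(Q[:,2]>104)&(Q[:,2]<113)]; print("mouth",len(nk),np.median(nk[:,2]),cv2.minEnclosingCircle(nk[:,:2].astype(np.float32)),cv2.fitEllipse(cv2.convexHull(nk[:,:2].astype(np.float32))))
    pl=Q[(Q[:,2]>5)&(Q[:,2]<15)]; print("plate",len(pl),rect(pl))
    bd=Q[(Q[:,2]>64)&(Q[:,2]<72)]; print("shoulder",cv2.minEnclosingCircle(bd[:,:2].astype(np.float32)))
    print(b1)
c=pickle.load(open("top0.pkl","rb"))["color"]
a=cv2.resize(c[250:400,360:490],None,fx=4,fy=4,interpolation=cv2.INTER_CUBIC)
b=cv2.resize(c[200:320,260:350],None,fx=5,fy=5,interpolation=cv2.INTER_CUBIC)[:600,:270+180]
cv2.imwrite("pics/lids.png",a); cv2.imwrite("pics/can.png",b)
```

```text
top bar 171 (array([ 480.8, -138.8]), array([51. , 11.9], dtype=float32), 126.5) zmed 55.532707765841906 [ 480.43284208 -138.10649374   55.56964975]
disc (array([ 481.4, -139.7]), array([66.7, 65.9], dtype=float32), 2.0) ((480.40850830078125, -138.86764526367188), 34.79554748535156)
mouth 176 107.48968276364735 ((569.6424560546875, 115.41272735595703), 26.75074577331543) ((570.2517700195312, 114.54639434814453), (44.57649612426758, 50.784427642822266), 23.752758026123047)
plate 1283 (array([571.5, 110.7]), array([166.1, 138. ], dtype=float32), 170.1)
shoulder ((570.5880737304688, 113.7126235961914), 40.255306243896484)
(426, 271, 37, 36)
scene bar 132 (array([ 483.1, -138.1]), array([51.7, 12.6], dtype=float32), 125.8) zmed 55.89896272682955 [ 484.63525242 -139.25581605   55.74375731]
disc (array([ 485.3, -138.6]), array([68.9, 66. ], dtype=float32), 63.5) ((483.1650085449219, -138.66632080078125), 35.50288772583008)
mouth 149 107.23735087523119 ((573.2210693359375, 113.78834533691406), 25.769575119018555) ((573.2064208984375, 114.36837005615234), (46.035945892333984, 50.297855377197266), 43.46955871582031)
plate 950 (array([524.3, 153.4]), array([266.1, 163.4], dtype=float32), 143.2)
shoulder ((573.154541015625, 114.67584991455078), 40.4647102355957)
(194, 265, 38, 41)
```

View pics/lids.png

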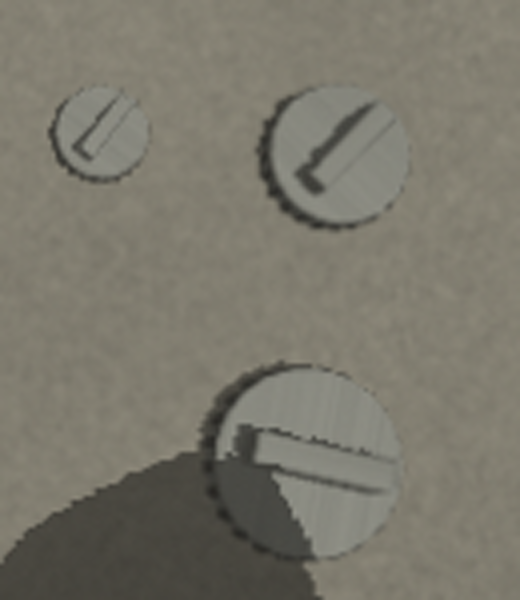

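View pics/can.png

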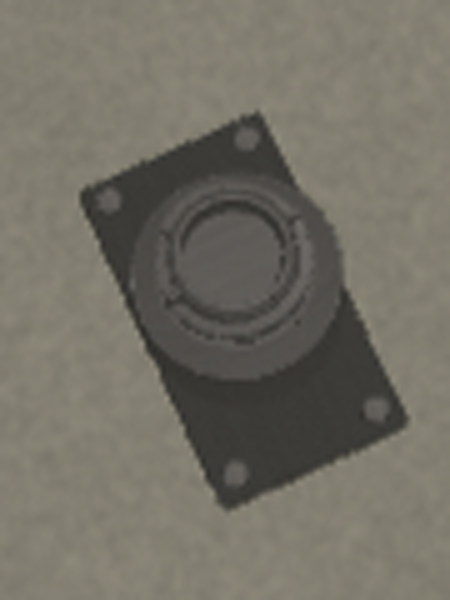

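Mid lid confirmed: the two neighbours measure 44 and 89 mm across, this one about 68 mm with its top at 55.5 mm. The lid is at about (482,-138.5) with the bar at 126.2°. The canister is at about (572,114.3) with its plate at about 17.7°.

Run:
```python
from h import *
from cell import manip
from scipy.spatial.transform import Rotation as R
s=manip.read_state()
for a in (s["eef_rot"],):
    M=R.from_euler('xyz',a).as_matrix(); print(np.round(M,3)); print("y angle",np.degrees(np.arctan2(M[1,1],M[0,1])))
c=pickle.load(open("top0.pkl","rb"))
# plate angle by dark mask
g=c["color"].max(2); m=(cv2.GaussianBlur(g,(3,3),0)<68).astype(np.uint8); m[:210]=0;m[315:]=0;m[:,:265]=0;m[:,350:]=0
W=rays(c,np.argwhere(m>0)[:,::-1],10.); print(m.sum(),rect(W))
# bolts
w=pickle.load(open("top0.pkl","rb"))
cb=[(260+110/5,200+199/5),(260+248/5,200+138/5),(260+376/5,200+408/5),(260+235/5,200+472/5)]
B=rays(c,cb,11.); print(np.round(B,1),B.mean(0)); 
for i,j in((0,3),(1,2)): d=B[i]-B[j]; print(np.degrees(np.arctan2(d[1],d[0])))
```

```text
[[-0.     0.368 -0.93 ]
 [ 0.001 -0.93  -0.368]
 [-1.    -0.001 -0.   ]]
y angle -68.4116114820166
1227 (array([570.3, 114.4]), array([136.8,  77.6], dtype=float32), 17.9)
[[619.4 159.9  11. ]
 [637.4 102.6  11. ]
 [523.1  66.3  11. ]
 [505.1 123.7  11. ]] [571.2591848  113.11040499  11.        ]
17.59349678153038
17.64640934267005
```

>>> jog_arm(series=[0,0,-0.15,0.03,0.04,-0.01,-0.3,0,0,-0.33,0.07,0.09,-0.025,-0.3,0,0,-0.51,0.11,0.145,-0.04,-0.3,0,0,-0.69,0.15,0.2,-0.06,-0.3,0,0,-0.87,0.19,0.255,-0.08,-0.3,0,0,-1.05,0.23,0.31,-0.09,-0.3,0,0,-1.2,0.265,0.35,-0.1,-0.3,0,0,-1.316,0.2796,0.3729,-0.1045,-0.3,0,0,-1.316,0.2796,0.3729,-0.1045,-0.3,0,0,-1.316,0.2796,0.3729,-0.1045,-0.3,0,0,-1.316,0.2796,0.3729,-0.1045,-0.3], squeeze=15)

```text
clock: 1.48
eef_pos: [481.6, -139.0, 119.9]
eef_rot: [0.913, 1.57, 3.116]
wrist_force: [0.4, 0.7, 0.4]
finger_gap: 32.8
```

Run:
```python
from h import *
from cell import manip
s=manip.read_state(); print(s["clock"],s["eef_pos"],s["joints"],s["finger_gap"])
ims=[]
for n in("scene","top"):
    c=manip.camera(n); pickle.dump(c,open(n+"1.pkl","wb"))
    u,v=((214,260) if n=="scene" else (444,285)); ims.append(cv2.resize(c["color"][v-65:v+65,u-60:u+60],(384,416),interpolation=cv2.INTER_CUBIC))
cv2.imwrite("pics/hov.png",np.hstack(ims))
```

```text
1.475 [ 481.58817    -138.97381811  119.90490352] [-3.53965848e-01  3.09281553e-01  1.77037733e+00 -1.35858564e-04
  1.06228216e+00  2.15593578e+00] 32.78764459978123
```

View pics/hov.png

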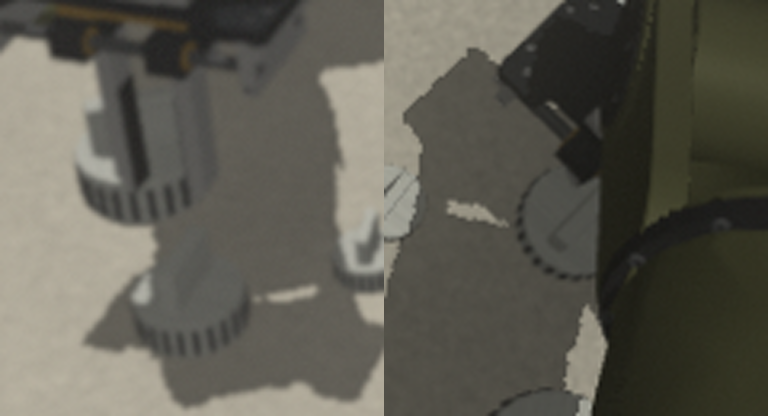

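The left (scene) half shows the fingers hovering over the middle lid at about (190,310) in the crop, jaws across its bar. Next I descend and close.

>>> jog_arm(series=[0,0,0,0,0,-0.03,-0.3,0,0,0,0,0,-0.055,-0.3,0,0,0,0,0,-0.068,-0.3,0,0,0,0,0,-0.072,-0.3,0,0,0,0,0,-0.072,-0.3,0,0,0,0,0,-0.072,-0.6,0,0,0,0,0,-0.072,-1,0,0,0,0,0,-0.072,-1,0,0,0,0,0,-0.072,-1,0,0,0,0,0,-0.072,-1], squeeze=15)

```text
clock: 2.82
eef_pos: [482.2, -138.6, 48.4]
eef_rot: [-2.591, 1.57, -0.389]
wrist_force: [-1.5, -0.0, 5.2]
finger_gap: 12.2
```

>>> jog_arm(series=[0,0,0,0,0,0.03,-1,0,0,0,0,0,0.08,-1,0,0,0.1,0,0.02,0.12,-1,0,0,0.25,0.015,0.05,0.125,-1,0,0,0.42,0.03,0.085,0.125,-1,0,0,0.59,0.045,0.12,0.125,-1,0,0,0.76,0.06,0.155,0.125,-1,0,0,0.93,0.072,0.19,0.125,-1,0,0,1.08,0.082,0.22,0.125,-1,0,0,1.2,0.088,0.242,0.125,-1,0,0,1.248,0.09,0.2528,0.125,-1,0,0,1.248,0.09,0.2528,0.125,-1,0,0,1.248,0.09,0.2528,0.125,-1,0,0,1.248,0.09,0.2528,0.125,-1])

```text
clock: 4.58
eef_pos: [571.9, 113.6, 173.0]
eef_rot: [1.996, 1.571, -0.839]
wrist_force: [0.5, 0.3, -2.2]
finger_gap: 11.9
```

Run:
```python
from h import *
from cell import manip
s=manip.read_state(); print(s["clock"],s["eef_pos"],s["joints"],s["finger_gap"],s["wrist_force"])
for n in("scene","top"):
    c=manip.camera(n); pickle.dump(c,open(n+"2.pkl","wb"))
    u,v=((345,225) if n=="scene" else (300,250)); im=cv2.resize(c["color"][v-75:v+75,u-70:u+70],(560,600),interpolation=cv2.INTER_CUBIC)
    cv2.imwrite(f"pics/over_{n}.png",im)
    W=cloud(c); pickle.dump(W,open(n+"W2.pkl","wb"))
```

```text
4.575 [571.91894834 113.59454528 173.02446017] [ 1.33284030e-01  4.17710921e-01  1.48446455e+00 -6.35215496e-05
  1.23937622e+00  1.39706345e+00] 11.94725646369596 [ 0.4893055   0.30268029 -2.18039772]
```

View pics/over_scene.png

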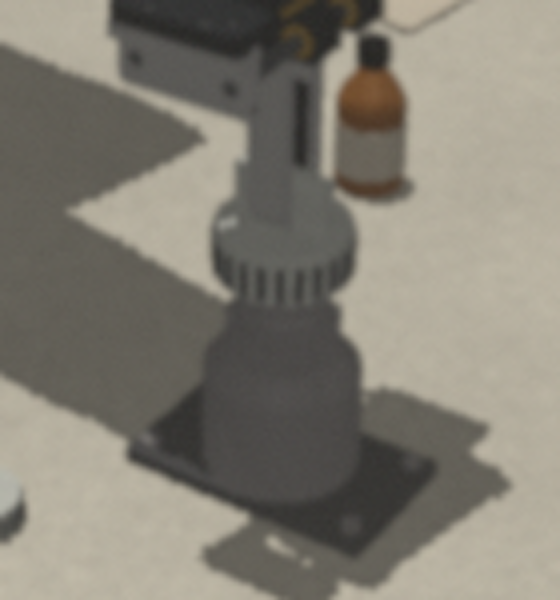

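View pics/over_top.png

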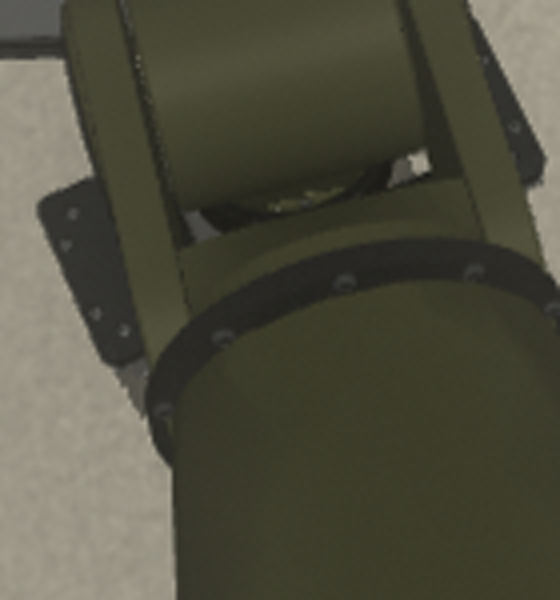

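The scene view shows the lid held level above the neck, with the bar along the plate. I'll measure its residual offset in this one camera with fixed-radius circle fits of the skirt, body and shoulder.

Run:
```python
from h import *
from scipy.optimize import least_squares
W=pickle.load(open("sceneW2.pkl","rb")); W0=pickle.load(open("sceneW.pkl","rb"))
def fit(P,r,x0):
    f=lambda q:np.hypot(P[:,0]-q[0],P[:,1]-q[1])-r
    s=least_squares(f,x0,loss='soft_l1',f_scale=0.7); return np.round(s.x,2),len(P),round(float(np.median(np.abs(f(s.x)))),2)
def sel(W,b,z0,z1,c,R):
    P=W[b[1]:b[3],b[0]:b[2]].reshape(-1,3); return P[(P[:,2]>z0)&(P[:,2]<z1)&(np.hypot(P[:,0]-c[0],P[:,1]-c[1])<R)]
b=(280,150,420,300); c=(573,114)
print("body now",fit(sel(W,b,20,60,c,46),40,c)); print("body before",fit(sel(W0,b,20,60,c,46),40,c))
sk=sel(W,b,127,149,c,40); print("skirt",fit(sk,34,c), "free bore"); 
# lid on bench, same fit
c0=(484,-139); s0=sel(W0,(180,255,240,315),3,22,c0,40); print("lid bench",fit(s0,34,c0))
top=sel(W,b,149.5,155,c,40); print("top face",len(top),np.median(top[:,2]),cv2.minEnclosingCircle(top[:,:2].astype(np.float32)))
A=np.c_[top[:,:2]-top[:,:2].mean(0),np.ones(len(top))]; print("tilt",np.linalg.lstsq(A,top[:,2],rcond=None)[0])
nk=sel(W0,b,104,113,c,40); print("neck mouth before",cv2.minEnclosingCircle(nk[:,:2].astype(np.float32)))
n2=sel(W0,b,85,95,c,32);print("neck side",fit(n2,24,c))
```

```text
body now (array([570.38, 116.86]), 627, 0.79)
body before (array([570.38, 116.78]), 622, 0.74)
skirt (array([571.78, 115.14]), 353, 0.78) free bore
lid bench (array([ 482.25, -138.44]), 292, 0.94)
top face 336 152.37146182062827 ((573.9728393554688, 114.04667663574219), 34.366703033447266)
tilt [-1.24778144e-02  9.88728878e-03  1.52354901e+02]
neck mouth before ((573.2210693359375, 113.78834533691406), 25.769575119018555)
neck side (array([573.64, 114.95]), 156, 1.6)
```

>>> jog_arm(series=[0,0,0,0,0,-0.008,-1,0,0,0,0,0,-0.014,-1,0,0,0,0,0,-0.017,-1,0,0,0,0,0,-0.019,-1,0,0,0,0,0,-0.021,-1,0,0,0,0,0,-0.022,-1,0,0,0,0,0,-0.022,-1])

```text
clock: 5.55
eef_pos: [571.9, 114.3, 151.0]
eef_rot: [-1.566, 1.571, 1.884]
wrist_force: [0.6, -0.2, -0.4]
finger_gap: 11.6
```

>>> jog_arm(series=[0,0,0,0,0,-0.002,-1,0,0,0,0,0,-0.004,-1,0,0,0,0,0,-0.0055,-1,0,0,0,0,0,-0.0065,-1,0,0,0,0,0,-0.0072,-1,0,0,0,0,0,-0.0072,-1])

```text
clock: 6.3
eef_pos: [571.9, 114.4, 143.8]
eef_rot: [-0.825, 1.571, 2.625]
wrist_force: [-2.4, 1.2, 0.8]
finger_gap: 11.9
```

>>> jog_arm(series=[0,0,0,0,0,-0.0004,-1,0,0,0,0,0,-0.0004,-0.68,0,0,0,0,0,-0.0004,-0.68,0,0,0,0,0,-0.0004,-0.68,0,0,0,0,0,-0.0004,-0.68,0,0,0,0,0,0.003,-0.68,0,0,0,0,0,0.0066,-0.68,0,0,0,0,0,0.0066,-0.68,0,0,0,0,0,0.0066,-0.68])

```text
clock: 7.42
eef_pos: [572.0, 114.3, 150.3]
eef_rot: [-1.967, 1.571, 1.483]
wrist_force: [-0.4, 0.1, -0.8]
finger_gap: 14.8
```

```bash
cat > look.py <<'E'
import sys
from h import *
from cell import manip
s=manip.read_state(); print(round(s["clock"],2),s["eef_pos"].round(1),s["finger_gap"].round(1),s["wrist_force"].round(1),s["moment"].round(2),s["joints"].round(2))
c=manip.camera("scene"); W=cloud(c)
u,v=345,225
cv2.imwrite(f"pics/{sys.argv[1]}.png",cv2.resize(c["color"][v-75:v+75,u-70:u+70],(560,600),interpolation=cv2.INTER_CUBIC))
P=W[150:300,280:420].reshape(-1,3); r=np.hypot(P[:,0]-573,P[:,1]-114.3)
t=P[(r<36)&(r>15)&(P[:,2]>105)&(P[:,2]<135)]
h,e=np.histogram(t[:,2],np.arange(105,135,1)); k=e[h.argmax()]+.5
t=t[abs(t[:,2]-k)<2]; print("top face z",np.median(t[:,2]).round(2),"-> lid z",np.median(t[:,2]).round(2)-26.5,len(t),cv2.minEnclosingCircle(t[:,:2].astype(np.float32)))
A=np.c_[t[:,:2]-t[:,:2].mean(0),np.ones(len(t))]; print("tilt",np.linalg.lstsq(A,t[:,2],rcond=None)[0].round(3))
E
python3 look.py rest
```

```text
Traceback (most recent call last):
  File "look.py", line 4, in <module>
    s=manip.read_state(); print(round(s["clock"],2),s["eef_pos"].round(1),s["finger_gap"].round(1),s["wrist_force"].round(1),s["moment"].round(2),s["joints"].round(2))
                                                                          ^^^^^^^^^^^^^^^^^^^^^
AttributeError: 'float' object has no attribute 'round'
```

```bash
sed -i 's/s\["finger_gap"\].round(1)/round(s["finger_gap"],1)/' look.py; python3 look.py rest
```

```text
7.42 [572.  114.3 150.3] 14.8 [-0.4  0.1 -0.8] [0.03 0.01 0.03] [0.13 0.44 1.51 0.   1.19 1.4 ]
top face z 122.94 -> lid z 96.44 267 ((573.5945434570312, 114.34162139892578), 34.0837516784668)
tilt [-1.00000e-02  9.00000e-03  1.22882e+02]
```

View pics/rest.png

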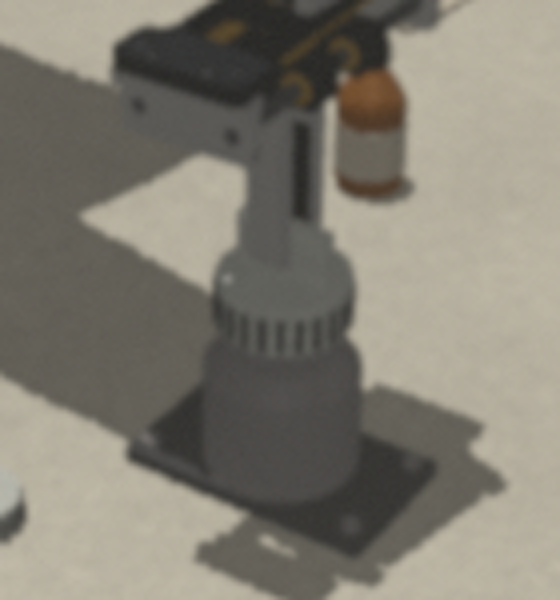

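>>> jog_arm(series=[0,0,0.12,0,0,0,-0.68,0,0,0.24,0,0,0,-0.68,0,0,0.36,0,0,0,-0.68,0,0,0.48,0,0,0,-0.68,0,0,0.6,0,0,0,-0.68,0,0,0.72,0,0,0,-0.68,0,0,0.84,0,0,0,-0.68,0,0,0.96,0,0,0,-0.68,0,0,1.08,0,0,0,-0.68,0,0,1.17,0,0,0,-0.68,0,0,1.23,0,0,0,-0.68,0,0,1.28,0,0,0,-0.68,0,0,1.32,0,0,0,-0.68,0,0,1.35,0,0,0,-0.68,0,0,1.35,0,0,0,-0.68,0,0,1.35,0,0,0,-0.68])

```text
clock: 9.48
eef_pos: [571.8, 114.3, 150.0]
eef_rot: [-1.477, 1.57, -2.96]
wrist_force: [-0.6, -0.8, -0.0]
finger_gap: 15.0
```

```bash
python3 look.py drop
```

```text
9.47 [571.8 114.3 150. ] 15.0 [-0.6 -0.8 -0. ] [-0.06 -0.04  0.03] [ 0.13  0.44  1.51 -0.    1.19  0.05]
top face z 120.25 -> lid z 93.75 251 ((572.9747314453125, 114.41487121582031), 34.316532135009766)
tilt [-1.20000e-02  4.00000e-03  1.20277e+02]
```

View pics/drop.png

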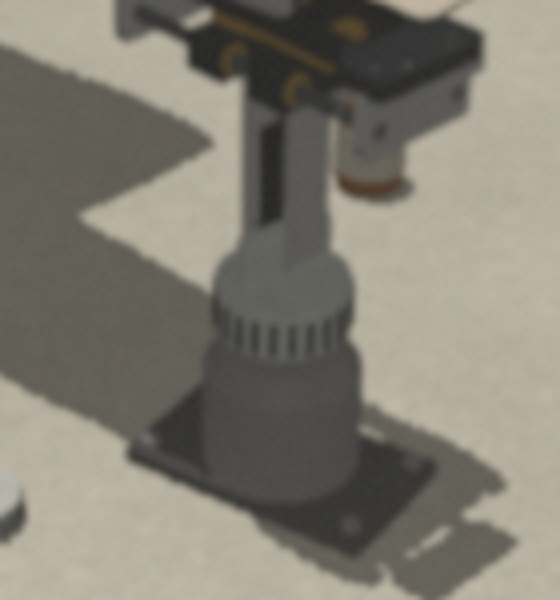

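The lid is level and dropped: it reads about 92.8 mm after bias, against about 100 mm if it were still on top of the rails. Next I turn it forward.

>>> jog_arm(series=[0,0,-0.12,0,0,0,-0.68,0,0,-0.24,0,0,0,-0.68,0,0,-0.36,0,0,-0.001,-0.68,0,0,-0.48,0,0,-0.002,-0.68,0,0,-0.6,0,0,-0.003,-0.68,0,0,-0.72,0,0,-0.004,-0.68,0,0,-0.84,0,0,-0.005,-0.68,0,0,-0.96,0,0,-0.005,-0.68,0,0,-1.08,0,0,-0.005,-0.68,0,0,-1.2,0,0,-0.005,-0.68,0,0,-1.3,0,0,-0.005,-0.68,0,0,-1.38,0,0,-0.005,-0.68,0,0,-1.44,0,0,-0.005,-0.68,0,0,-1.48,0,0,-0.005,-0.68,0,0,-1.51,0,0,-0.005,-0.68,0,0,-1.51,0,0,-0.005,-0.68])

```text
clock: 11.52
eef_pos: [571.9, 114.3, 145.1]
eef_rot: [-0.004, 1.57, -2.997]
wrist_force: [-0.2, -0.4, -1.2]
finger_gap: 15.0
```

```bash
python3 look.py fwd
```

```text
11.53 [571.9 114.3 145.1] 15.0 [-0.2 -0.4 -1.2] [0.08 0.14 0.03] [ 0.13  0.45  1.51 -0.    1.18  1.56]
top face z 115.33 -> lid z 88.83 250 ((572.945556640625, 114.6590805053711), 34.98613739013672)
tilt [-8.00000e-03  1.30000e-02  1.15347e+02]
```

View pics/fwd.png

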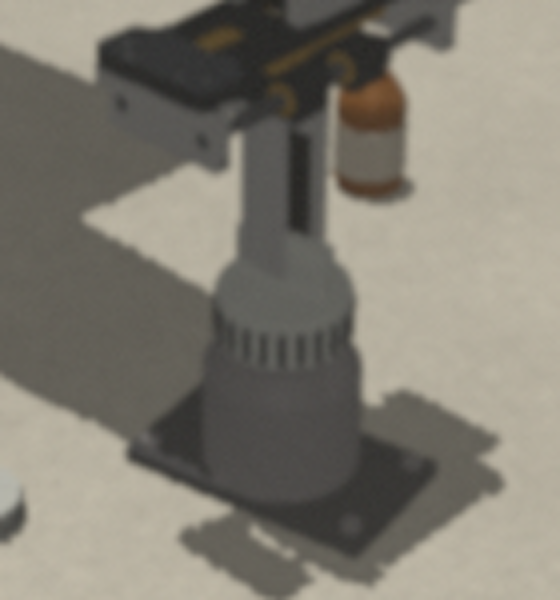

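>>> jog_arm(series=[0,0,-0.03,0,0,0,-0.68,0,0,-0.05,0,0,0,-0.68,0,0,-0.06,0,0,0,-0.68,0,0,-0.06,0,0,0,-0.68])

```text
clock: 12.08
eef_pos: [571.9, 114.3, 145.2]
eef_rot: [-0.075, 1.57, -3.128]
wrist_force: [-0.9, -0.3, -2.2]
finger_gap: 15.2
```

```bash
python3 look.py f2
```

```text
12.07 [571.9 114.3 145.2] 15.2 [-0.9 -0.3 -2.2] [0.15 0.23 0.23] [0.13 0.45 1.51 0.   1.18 1.62]
top face z 115.44 -> lid z 88.94 265 ((572.8931274414062, 114.53270721435547), 34.55562210083008)
tilt [-8.00000e-03  8.00000e-03  1.15474e+02]
```

The z moment rose to 0.23 N m while the lid stopped sinking, so it is at the home stop. I'll centre the fingers, open and retreat.

>>> jog_arm(series=[0,0,0.1,0,0,0,-0.68,0,0,0.2,0,0,0,-0.6,0,0,0.21,0,0,0,-0.4,0,0,0.21,0,0,0,-0.4,0,0,0.21,0,0,0.01,-0.4,0,0,0.21,0,0,0.04,-0.4,0,0,0.21,-0.04,0,0.09,-0.4,0,0,0.21,-0.09,-0.03,0.12,-0.4,0,0,0.21,-0.14,-0.08,0.14,-0.4,0,0,0.21,-0.17,-0.13,0.15,-0.4,0,0,0.21,-0.19,-0.18,0.15,-0.4,0,0,0.21,-0.2,-0.23,0.15,-0.4,0,0,0.21,-0.2,-0.26,0.15,-0.4,0,0,0.21,-0.2,-0.26,0.15,-0.4,0,0,0.21,-0.2,-0.26,0.15,-0.4])

```text
clock: 14.0
eef_pos: [372.0, -145.3, 295.7]
eef_rot: [2.694, 1.57, -0.15]
wrist_force: [-0.1, 0.0, 0.1]
finger_gap: 28.1
```

```bash
python3 look.py fin
python3 - <<'E'
from h import *
from cell import manip
c=manip.camera("top"); cv2.imwrite("pics/fintop.png",c["color"]); W=cloud(c)
P=W[200:320,250:370].reshape(-1,3); P=P[np.hypot(P[:,0]-571,P[:,1]-114)<45]
bar=P[(P[:,2]>139)&(P[:,2]<150)]; print("bar",len(bar),rect(bar),np.median(bar[:,2]))
d=P[(P[:,2]>110)&(P[:,2]<119)]; print("disc",np.median(d[:,2]),cv2.minEnclosingCircle(d[:,:2].astype(np.float32)))
Z=W[...,2];m=((Z>6)&(Z<60)).astype(np.uint8);k,l,st,ce=cv2.connectedComponentsWithStats(m)
for i in range(1,k):
    if 300<st[i,4]<2500: print(rect(W[l==i])[:2])
print(manip.read_state()["wrist_force"])
E
```

```text
14.0 [ 372.  -145.3  295.7] 28.1 [-0.1  0.   0.1] [ 0.01 -0.02 -0.04] [-0.46 -0.1   1.79  0.    1.45  0.81]
top face z 114.9 -> lid z 88.4 253 ((571.9981689453125, 115.67561340332031), 34.637306213378906)
tilt [-1.10000e-02  5.00000e-03  1.14842e+02]
bar 200 (array([571. , 114.1]), array([50.2, 11.9], dtype=float32), 19.3) 142.7133737731997
disc 114.13498742811925 ((570.9990234375, 113.754638671875), 34.36383056640625)
(array([770.8, 628.9]), array([206.3, 100.3], dtype=float32))
(array([776.4, 204.6]), array([102.3,  90.6], dtype=float32))
(array([ 629.6, -206.8]), array([93.5, 93.4], dtype=float32))
(array([610.9, 126.9]), array([81.3, 57.5], dtype=float32))
(array([540.9, 104.7]), array([79.8, 77.9], dtype=float32))
(array([507.2, -28.7]), array([44.8, 43.5], dtype=float32))
(array([340.5, -97.2]), array([89.5, 88.5], dtype=float32))
[-0.76635429  0.42936855 -0.18136188]
```

View pics/fintop.png

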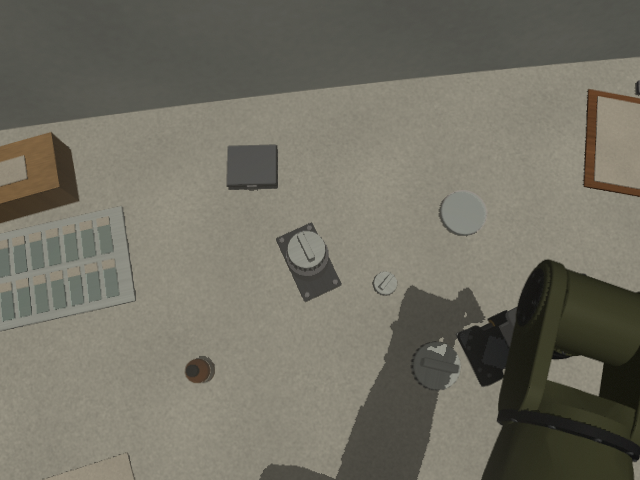

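View pics/fin.png

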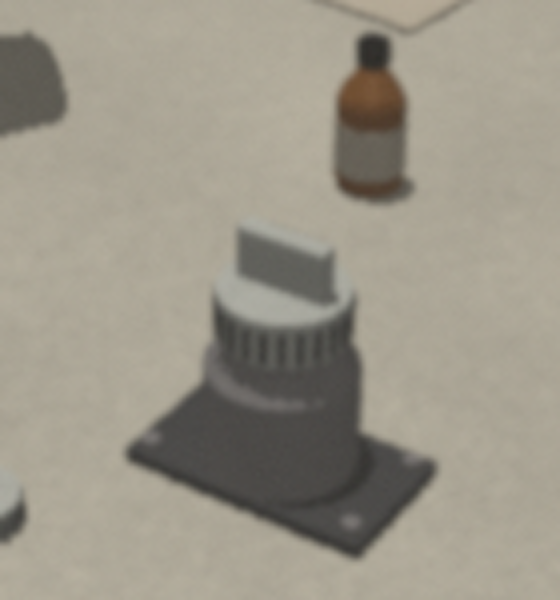

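The top view shows the lid at (306,250) with its bar at 19.3°, against 17.7° for the plate. The lid is about 87.4 mm up, centred and level. The bystanders are in place: dish (463,213), bottle (200,370), box (252,166).

```bash
python3 -c "
from cell import manip
print(manip.sign_off())"
```

```text
the job is handed in; nothing more can be done
None
```

I closed the canister with the middle-sized lid and handed the job in at about 14 s of the 48 s allowed. No verdict came back.

**How it went:**
- **Setting it down:** I set the lid level on the thread with its bar along the plate. It read about 95.5 mm up.
- **Turning it backward:** I straddled the bar loosely and turned it counter-clockwise. The lid dropped at about 66°; the 66° is worked out from the tool angle and the finger play. It then read about 92.8 mm, where it would have been near 100 mm if still on top of the rails.
- **Turning it forward:** I turned it clockwise until the wrist moment rose to 0.23 N m and the lid stopped sinking. Then I opened the fingers and moved away.

**Last checks:**
- **Angle:** the bar is at 19.3° and the plate at 17.7°, so they are about 1.6° apart.
- **Height:** the top camera gives 87.2 to 87.6 mm. The scene camera gave 88.4 mm, but it reads about 1 mm high on the bench as well.
- **Position:** the lid is within about 1 mm of the neck's axis in the top camera. The scene camera showed up to about 2 mm. It is level to about 0.01 rad.
- **Bystanders:** the petri dish measured where it was, and the bottle looks unmoved in the pictures. The slide box also looks unmoved, though its measured outline centre differed by about 10 mm in x. I put that down to the different height limits used in the two measurements.
- **Robot:** the gripper is well clear and touches nothing.

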